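Snap the sprung dust cap into the bench extraction port

ROBOT

A 6-joint arm with a two-finger parallel gripper is mounted at the origin on the work surface. World frame = base frame: x ahead of the robot, y to its left, z up, the work surface at z = 0. Lengths are in m, angles in rad, forces in N, time in s.
With the tool pointing down it reaches from about 0.225 to 0.875 m from the base axis. Payload 3.4 kg.
Tool frame: the origin (TCP) lies between the finger pads; the fingertips stand 8 mm ahead of it and the grasp point (between the pads) lies 11 mm behind it; z points along the fingers, y is the line along which they close (so a half turn about z gives the same grasp; the last joint's range is limited). The gripper opens to 85 mm and grips with 20 to 120 N. Pads are 22 mm wide; open, the fingers measure 114 mm over their backs; the gripper's body (76 mm by 85 mm) begins 54 mm behind the grasp point. The pads swing forward as they close: fully open they stand 13 mm farther back than shut.
Start: joints at [1.07, 0.276, 1.505, -0, 1.361, -0.121], TCP at [0.213, 0.534, 0.239] pointing down, gripper open.
Joint ranges: [-2.89, 2.89], [-0.75, 2.08], [0.22, 2.7], [-1.18, 4.32], [0.11, 2.71], [-2.7, 2.7]. Speed limits (rad/s): [2.57, 2.57, 3.14, 3.14, 3.14, 3.14].

INTERFACE

Orientations are given as a unit quaternion [w, x, y, z].
In Python, from rig import manip gives the robot as it stands.
- The arm moves only by the tool move_arm, never from a script. Its argument "deltas" is a list that holds one entry, the list of rows, each a list of 5 numbers: the shift along the tool's x, y, z normalised to -1 to 1, where 1 is 80 cm, then the turn about the tool's z normalised to -1 to 1, where 1 is 120 degrees, then the closure, from -1 (fully open) to 1 (shut). In form: [[[tx, ty, tz, twist, grip], ...]]. A call has 1 to 12 rows; each row is the pose to reach, as a shift and turn from the pose commanded when the call began, along the tool's axes at that moment; what a row does not reach only later rows make up. A row lasts 1/10 s, in which the tool goes at most 50 mm and 8.59 degrees, less where a joint would pass 70% of its speed; a pose out of reach is approached as far as the arm can. A call with a number of a shift or a turn outside -1 to 1 is refused whole. A call with a gripper value outside its range is refused whole. The fingers move at their own pace and stop on an object; "squeeze" is the grip in N (left out, the last holds). Time passes only in rows, so rows that repeat a pose let the fingers close. It gives the time, the measured TCP pose, the force, the opening and the grip force at its end, in the units of the state.
- manip.get_state(): the state, without advancing time (a new reading comes with each control period).
- manip.get_image(name): name is "scene" or "top"; returns the picture (400x640x3 uint8, red, green, blue); there is no depth.
- manip.camera_params(name): a dict with "fx", "fy", "cx", "cy" (pixels), "dist" ([k1, k2, p1, p2, k3] as OpenCV has them; the pictures are not rectified), "R" (3x3) and "t" (3): a world point X has camera coordinates R X + t. Camera axes: x right, y down, z forward; pixel columns grow to the right and rows downward; lengths in m; the calibration is good to about 2 mm. A picture is of the moment at which its call begins. camera_params takes no time and is no camera call.
- manip.sign_off(): hands the job in; it is judged then, once.
The state is a dict: "clock": time; "qpos": joint angles; "qd": joint speeds; "effort": joint torques, N m; "position": TCP position; "ee_rot": TCP orientation; "contact_force": force on the tool from outside, world axes, zero at the start; "moment": the same for the moment, N m; "width": finger opening in m; "gripper_force": force on a finger pad.
Only numpy, scipy, OpenCV 4.12 (cv2) and the standard library are available. Lean on these libraries where they do the work, as an engineer would, in place of code of your own. Each camera call takes 0.05 s, during which the arm holds its last target. There are 200 camera calls.

TASK

Close the bench's extraction port with its black dust cap before the grinding starts: pinch the cap's two tabs together, feel for the two notches of the collar with the cap's lugs, set the cap fully home with its flange flat on the collar, and let the tabs spring right out under the lip. Leave the cap released in the port, and leave the gauge, jar and maquette where they are.

Things in the scene. Friction and masses are not known exactly. Their poses are not given: they have to be found in the camera images.
- cap_mid (a point): Loose black plastic dust cap, about 140 g, flat on the bench, grips up. Point on its axis, half-way up its two upright grips, 36 mm above its underside. z up the axis, y the line along which the tabs slide, x the line of its lugs. The grips, at +y and -y, stand 28 mm out of the flange (14 mm each way from this point), each 20 mm wide (x), 6 mm thick; a half turn about z changes nothing.
- cap_foot (a point): Centre of the cap's underside. From here up: a round plug 66 mm in diameter and 18 mm high, then a flange 92 mm in diameter and 4 mm thick, then the grips. The cap's axes as above.
- cap_lug (a point): Tip of the fixed lug on the cap's +x side, 40 mm from the axis; a like one is at -x. Each is 11 mm wide (y), from 3 to 10 mm above the cap's underside, sticking out of the plug.
- tab_a (a joint): How far the tab on the cap's +y side is pushed in, m: 0 free, 0.008 fully pinched. Over their outer faces the grips measure 54 mm free, 38 mm fully pinched (the cap is then centred between the fingers). Its spring pushes out with 3.6 N free, 8.4 N pinched: a grip of 12 N or more holds both in. Leaving go, they spring out.
- tab_b (a joint): The same for the tab on the -y side. Below the flange each tab has a square catch, 12 mm wide (x), from 5 to 11 mm above the cap's underside; its tip is 40.5 mm from the axis when free, 32.5 mm when pinched. Being square, the catches stop the cap from being pushed in with its tabs out.
- port_mouth (a point): Centre of the port's mouth, level with the top of its collar, 80 mm above the bench; z up. The port is fixed: a grey duct stub 100 mm in diameter with a bare aluminium collar 102 mm in diameter on top. With the cap home, its flange lies on the collar and cap_mid is 18 mm above this point; with the lugs resting on the lip, off the notches, it is 33 mm above.
- port_lip (a point): Centre of the underside of the collar's inward lip: 5 mm thick, its top level with the mouth, opening 71 mm in diameter; below it the inside is 90 mm wide. Two opposite notches 19 mm wide cut through the lip let the cap's lugs pass. With the cap home, its catches are 2 mm below the lip.
- port_foot (a point): Centre of the port's underside: a grey round foot 130 mm across, 8 mm thick, with two bolted ears, 170 mm over their ends, along its x. The collar is clamped at an unknown angle: the line of its two notches lies within 0.6 rad (34 degrees) either way of this x line. It is not reported, but can be seen from above, or felt: over the notches the lugs drop through.
- gauge_mid (a point): Bystander, leave alone: middle of a steel marking gauge lying flat, 160 x 24 x 4 mm along its x, with a blue block 14 mm high on its -x end.
- jar_mid (a point): Bystander, leave alone: middle of a glass jar with a steel lid, 64 mm in diameter, 85 mm high.
- maquette_mid (a point): Bystander, leave alone: middle of a white abstract maquette on a plywood foot 70 x 90 mm, 109 mm high.
Mind the look-alikes: they are no part of the job. There is more than one size of the part that bears port_mouth; the job needs the larger.

How it is judged:
By the outcome, as a careful person would: the job done as asked, in the order asked, and still so for the second after the job is handed in, with the robot touching nothing.
It also fails if it takes over 58 s, if anything falls off the work surface, if the arm or the gripper's body presses on something with over 40 N, if the wrist force passes 120 N, or if a joint passes its speed limit or range.

## Working session

There is one attempt and no reset: what is moved stays moved. The work goes in short steps, Python scripts to look and compute and a tool call to move; the robot and the scene stay as the last step left them, time stands still between calls to the robot, and variables do not carry over. Pictures are saved under pics/ and viewed, at most 10 in all, crops included, and the job is handed in when it is done.

Besides the shell and the picture viewer there is one more tool, called after "Call:" by a JSON object that holds its "fn" and its "kwargs", one argument or row to a line. move_arm: Moves the arm, as the interface text tells. Scaled input: -1 to 1 covers 80 cm each way for a shift and 120 degrees each way for a turn. Its arguments: {"type":"object","properties":{"deltas":{"type":"array","items":{"type":"array","items":{"type":"array","items":{"type":"number","minimum":-1,"maximum":1}}}},"squeeze":{"type":"number"}},"required":["deltas"]}

```bash
mkdir -p pics; python3 - <<'E'
from rig import manip
import cv2
for n in("top","scene"):
    im=manip.get_image(n); cv2.imwrite(f"pics/{n}0.png",im[:,:,::-1])
    p=manip.camera_params(n); print(n,p)
print(manip.get_state())
E
```

```text
top {'fx': 378.98720070354864, 'fy': 378.98720070354864, 'cx': 315.070803354783, 'cy': 198.22253910419445, 'dist': array([-0.07819769,  0.        ,  0.        ,  0.        ,  0.        ]), 'R': array([[-0.0120012 , -0.99992005,  0.00398426],
       [-0.99757603,  0.01169974, -0.06859435],
       [ 0.06854225, -0.00479782, -0.99763668]]), 't': array([0.01370365, 0.55848111, 0.89260431])}
scene {'fx': 365.03246378407835, 'fy': 365.03246378407835, 'cx': 314.13207490804984, 'cy': 195.08438491903743, 'dist': array([0.01003458, 0.        , 0.        , 0.        , 0.        ]), 'R': array([[-0.69821806,  0.71577136, -0.01276342],
       [ 0.50185449,  0.4766772 , -0.72174851],
       [-0.51052288, -0.51034323, -0.6920377 ]]), 't': array([ 0.39023928, -0.24990632,  1.11193205])}
{'clock': 0.1, 'qpos': array([ 1.06996679e+00,  2.76580573e-01,  1.50598877e+00,  8.80874113e-06,
        1.36070392e+00, -1.20991802e-01]), 'qd': array([-0.00089591, -0.00132987, -0.00357462,  0.00055187,  0.00028187,
       -0.00184362]), 'effort': array([ 2.36334854e-03, -4.17698765e+01, -2.46403366e+01, -1.11407498e-04,
        5.80052627e-03, -1.76810835e-05]), 'position': array([0.21297544, 0.533625  , 0.23850544]), 'ee_rot': array([-2.61171029e-04,  1.88780061e-01,  9.82019034e-01, -7.98698741e-04]), 'contact_force': array([-0.30523132,  0.22368218,  0.56282545]), 'moment': array([ 0.02497489,  0.00823246, -0.01710706]), 'gripper_force': 0.0, 'width': 0.08540424362614733}
```

View pics/top0.png

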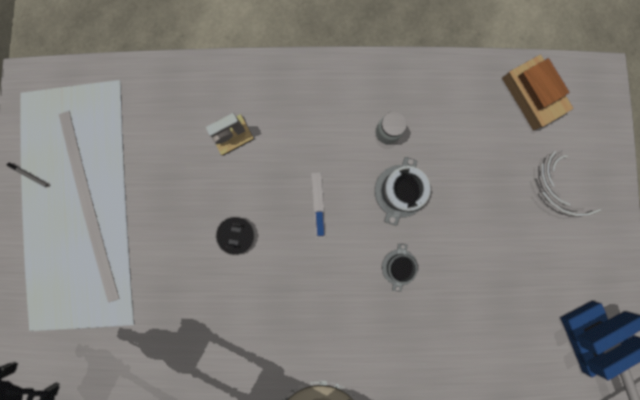

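View pics/scene0.png

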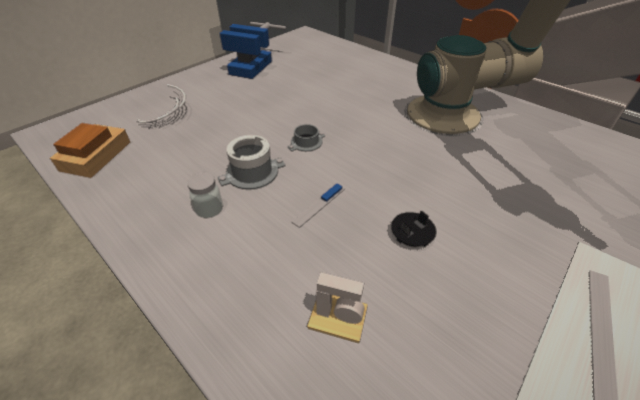

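The top view shows the black cap at (236,236). There are two candidate ports: the large one with the bright collar at (407,188), and a small look-alike at (402,267). The jar (394,127), gauge (319,205) and maquette (230,133) are bystanders. By the description, I choose the cap at (236,236) and the port at (407,188), and check both in one close crop.

```bash
python3 - <<'E'
import cv2,numpy as np
t=cv2.imread("pics/top0.png")
a=cv2.resize(t[206:266,206:266],(400,400),interpolation=cv2.INTER_CUBIC)
b=cv2.resize(t[158:218,377:437],(400,400),interpolation=cv2.INTER_CUBIC)
v=np.hstack([a,b]); v=cv2.convertScaleAbs(v,alpha=1.5,beta=20)
cv2.imwrite("pics/crop0.png",v)
E
```

```text
(no output)
```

View pics/crop0.png

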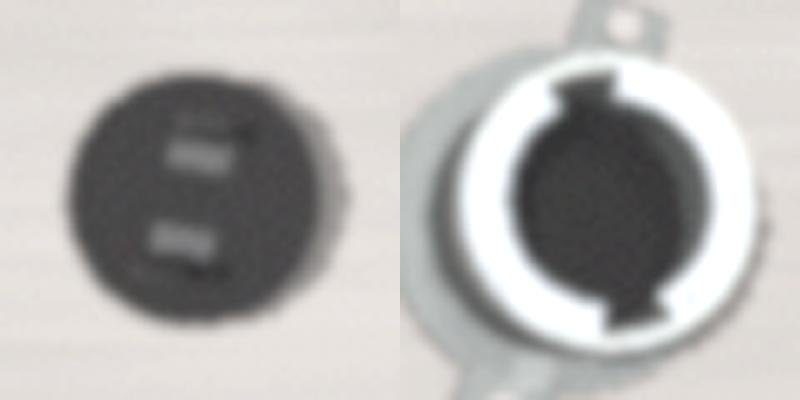

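The crop confirms both choices. The cap's grip tops are at crop (200,158) and (183,242). The larger port's notches are at right-crop (185,90) and (235,310).

```bash
cat > h.py <<'E'
import numpy as np,cv2
from rig import manip
def ray(n,uv,z):
    p=manip.camera_params(n);K=np.array([[p['fx'],0,p['cx']],[0,p['fy'],p['cy']],[0,0,1]])
    x=cv2.undistortPoints(np.array(uv,float).reshape(-1,1,2),K,p['dist']).reshape(-1,2)
    d=np.c_[x,np.ones(len(x))]@p['R'];c=-p['R'].T@p['t']
    return c+d*((z-c[2])/d[:,2])[:,None]
def proj(n,X):
    p=manip.camera_params(n);K=np.array([[p['fx'],0,p['cx']],[0,p['fy'],p['cy']],[0,0,1]])
    return cv2.projectPoints(np.array(X,float).reshape(-1,1,3),cv2.Rodrigues(p['R'])[0],p['t'],K,p['dist'])[0].reshape(-1,2)
def axes(q):
    from scipy.spatial.transform import Rotation as R
    return R.from_quat(np.r_[q[1:],q[0]]).as_matrix()
E
python3 - <<'E'
from h import *
t=cv2.imread("pics/top0.png",0)
S=8
def crop(x,y,w=60): return cv2.resize(t[y:y+w,x:x+w],None,fx=S,fy=S,interpolation=cv2.INTER_CUBIC)
def full(c,x,y): return (np.array(c,float)+.5)/S-.5+[x,y]
def big(m):
    return max(cv2.findContours(m,cv2.RETR_EXTERNAL,cv2.CHAIN_APPROX_NONE)[0],key=cv2.contourArea)
a=crop(206,206)
print('cap levels',np.percentile(a,[5,30,50,90]))
c=big((a<60).astype('uint8')*255)
P=ray('top',full(c.reshape(-1,2),206,206),.022)
e=cv2.fitEllipse(P[:,:2].astype('float32')*1000);print('cap disc',e)
# grips
y0,x0=120,150
m=(a>52).astype('uint8')*255; msk=np.zeros_like(m);cv2.circle(msk,(int(232),int(238)),100,255,-1);m&=msk
for k in cv2.findContours(m,cv2.RETR_EXTERNAL,cv2.CHAIN_APPROX_NONE)[0]:
    if cv2.contourArea(k)>500:
        r=cv2.minAreaRect(k);g=ray('top',[full(r[0],206,206)],.05);print('grip',r,g)
b=crop(377,158)
print('port levels',np.percentile(b,[5,30,50,90,97]))
c=big((b>165).astype('uint8')*255)
h=cv2.convexHull(c).reshape(-1,2)
P=ray('top',full(c.reshape(-1,2),377,158),.08)
e=cv2.fitEllipse(ray('top',full(h,377,158),.08)[:,:2].astype('float32')*1000);print('port',e)
ctr=np.array(e[0])/1000
# notch: angles at radius 38 mm where dark
th=np.radians(np.arange(0,360,.5))
for r in(.0375,.039,.041):
    q=proj('top',np.c_[ctr[0]+r*np.cos(th),ctr[1]+r*np.sin(th),np.full(len(th),.08)])
    v=cv2.remap(t,q[:,0].astype('float32'),q[:,1].astype('float32'),cv2.INTER_LINEAR).ravel()
    d=v<(v.max()+v.min())/2+0; 
    i=np.flatnonzero(np.diff(d.astype(int)));print(r,i/2.,v.min(),v.max())
s=manip.get_state();print(axes(s['ee_rot']).round(3))
E
```

```text
cap levels [ 34.  68. 134. 137.]
cap disc ((471.71649169921875, 199.5327606201172), (86.4833984375, 89.10368347167969), 173.90155029296875)
grip ((218.79640197753906, 287.6474304199219), (78.40278625488281, 35.468868255615234), 9.090276718139648) [[0.45825786 0.19861296 0.05      ]]
grip ((238.8609161376953, 188.22323608398438), (77.08750915527344, 35.767696380615234), 10.885526657104492) [[0.48691885 0.19274676 0.05      ]]
port levels [ 27. 101. 123. 158. 165.]
port ((566.4339599609375, -161.90049743652344), (6.289186954498291, 18.361637115478516), 106.88752746582031)
0.0375 [  8.   10.5 180.  200.5 232.5 333.5] 22 165
0.039 [184.  202.5 233.  332.5] 21 165
0.041 [189.5 204.5 234.  331. ] 20 165
[[-0.929  0.371 -0.001]
 [ 0.371  0.929 -0.001]
 [ 0.    -0.002 -1.   ]]
```

```bash
python3 - <<'E'
from h import *
s=cv2.imread("pics/scene0.png");t=cv2.imread("pics/top0.png")
b=cv2.resize(s[205:255,385:445],(480,400),interpolation=cv2.INTER_CUBIC)
a=cv2.resize(t[216:256,216:256],(320,320),interpolation=cv2.INTER_CUBIC); a=cv2.copyMakeBorder(a,0,80,0,0,cv2.BORDER_CONSTANT)
cv2.imwrite("pics/crop1.png",cv2.convertScaleAbs(np.hstack([b,a]),alpha=3,beta=-40))
g=cv2.cvtColor(t,cv2.COLOR_BGR2GRAY);S=8
b=cv2.resize(g[158:218,377:437],None,fx=S,fy=S,interpolation=cv2.INTER_CUBIC)
m=(b>140).astype('uint8')*255;c=max(cv2.findContours(m,0,1)[0],key=cv2.contourArea)
h=cv2.convexHull(c).reshape(-1,2);P=ray('top',(h+.5)/S-.5+[377,158],.08)
e=cv2.fitEllipse(P[:,:2].astype('float32')*1000);print('port',e);print(cv2.minEnclosingCircle(P[:,:2].astype('float32')*1000))
ctr=np.array(e[0])/1000
th=np.radians(np.arange(0,360,.5))
for r in(.0375,.039,.041):
    q=proj('top',np.c_[ctr[0]+r*np.cos(th),ctr[1]+r*np.sin(th),np.full(len(th),.08)])
    v=cv2.remap(g,q[:,0].astype('float32'),q[:,1].astype('float32'),cv2.INTER_LINEAR).ravel()
    d=v<95;i=np.flatnonzero(np.diff(d.astype(int)));print(r,i/2.,v.min(),v.max())
E
```

```text
port ((576.92431640625, -203.95037841796875), (99.15743255615234, 102.06819915771484), 38.67451095581055)
((576.7758178710938, -204.70257568359375), 51.51333999633789)
0.0375 [ 27.5 174.  203.5 357.5] 29 160
0.039 [ 27.  174.5 203.  357.5] 31 165
0.041 [ 26.5 175.  203.  358. ] 40 167
```

View pics/crop1.png

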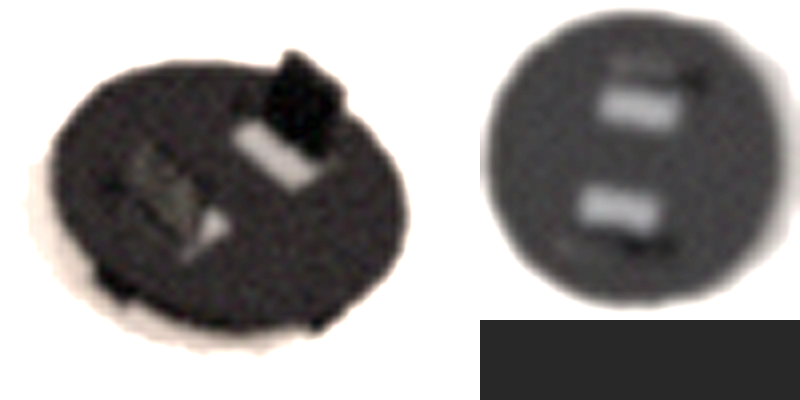

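The grips are the black uprights. The bright patches are the tab plates flush with the flange at z = 22 mm, just inside the grips, so I redo the cap's pose with that height.

```bash
python3 - <<'E'
from h import *
f=lambda c:(np.array(c)+.5)/8-.5+206
P=ray('top',[f((218.8,287.65)),f((238.86,188.22))],.022);d=P[1]-P[0];c=P.mean(0)
print(P,c,np.degrees(np.arctan2(d[1],d[0])))
E=[]
for r in[((218.8,287.65),9.09),((238.86,188.22),10.9)]:
    a=np.radians(r[1]);u=40*np.array([np.cos(a),np.sin(a)])
    q=ray('top',[f(np.array(r[0])-u),f(np.array(r[0])+u)],.022);w=q[1]-q[0];print('x dir',np.degrees(np.arctan2(w[1],w[0])))
# scene check
print(proj('scene',[c]),proj('scene',P))
s=manip.get_state();print(np.degrees(np.arctan2(.929,.371)))
E
```

```text
[[0.45705096 0.20457551 0.022     ]
 [0.48662693 0.19852375 0.022     ]] [0.47183895 0.20154963 0.022     ] -11.564092887707481
x dir -99.46469103898096
x dir -101.32909805663074
[[413.48769965 227.63298628]] [[418.72102036 224.49933191]
 [408.17146821 230.81681206]]
68.230498314051
```

Call:
{"fn": "move_arm", "kwargs": {
  "deltas": [
    [[-0.4546, -0.2659, 0.148, 0.6625, -1], [-0.4546, -0.2659, 0.148, 0.6625, -1], [-0.4546, -0.2659, 0.148, 0.6625, -1], [-0.4546, -0.2659, 0.148, 0.6625, -1], [-0.4546, -0.2659, 0.148, 0.6625, -1], [-0.4546, -0.2659, 0.148, 0.6625, -1], [-0.4546, -0.2659, 0.148, 0.6625, -1], [-0.4546, -0.2659, 0.148, 0.6625, -1], [-0.4546, -0.2659, 0.148, 0.6625, -1], [-0.4546, -0.2659, 0.148, 0.6625, -1], [-0.4546, -0.2659, 0.148, 0.6625, -1], [-0.4546, -0.2659, 0.148, 0.6625, -1]]
  ],
  "squeeze": 30
}}

```text
clock: 1.3
position: [0.4717, 0.2017, 0.1207]
ee_rot: [-0.0, 0.773, 0.635, -0.0]
contact_force: [-0.7, 0.3, -0.3]
width: 0.0854
gripper_force: 0.0
```

Call:
{"fn": "move_arm", "kwargs": {
  "deltas": [
    [[0, 0, 0, 0, -1], [0, 0, 0, 0, -1], [0, 0, 0, 0, -1]]
  ]
}}

```text
clock: 1.6
position: [0.4718, 0.2023, 0.1212]
ee_rot: [0.0, 0.773, 0.635, 0.0]
contact_force: [-0.4, -0.9, -0.7]
width: 0.0853
gripper_force: 0.0
```

Call:
{"fn": "move_arm", "kwargs": {
  "deltas": [
    [[0, 0, 0.04, 0, -1], [0, 0, 0.07, 0, -1], [0, 0, 0.09, 0, -1], [0, 0, 0.1, 0, -1], [0, 0, 0.107, 0, -1], [0, 0, 0.107, 0, -1], [0, 0, 0.107, 0, -1]]
  ]
}}

```text
clock: 2.3
position: [0.4727, 0.2019, 0.036]
ee_rot: [0.0, 0.773, 0.634, 0.001]
contact_force: [0.8, 0.2, 0.2]
width: 0.0855
gripper_force: 0.0
```

```bash
python3 - <<'E'
from h import *
s=manip.get_image("scene")[:,:,::-1];cv2.imwrite("pics/s1.png",s)
t=manip.get_image("top")[:,:,::-1]
f=lambda a:cv2.resize(a,(400,400),interpolation=cv2.INTER_CUBIC)
cv2.imwrite("pics/c2.png",cv2.convertScaleAbs(np.hstack([f(s[190:270,370:450]),f(t[196:276,196:276])]),alpha=2))
print(manip.get_state()['position'],manip.get_state()['contact_force'])
E
```

```text
[0.47275063 0.20187447 0.03611412] [ 0.74569538 -0.31635326 -0.00796417]
```

View pics/c2.png

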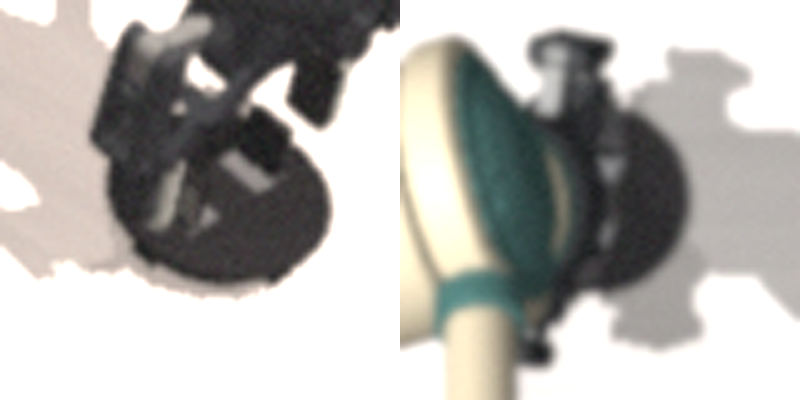

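The scene crop shows the two fingers straddling the grips, in line with them and above the flange. I now close at 30 N.

Call:
{"fn": "move_arm", "kwargs": {
  "deltas": [
    [[0, 0, 0, 0, 1], [0, 0, 0, 0, 1], [0, 0, 0, 0, 1], [0, 0, 0, 0, 1], [0, 0, 0, 0, 1], [0, 0, 0, 0, 1], [0, 0, 0, 0, 1], [0, 0, 0, 0, 1], [0, 0, 0, 0, 1], [0, 0, 0, 0, 1]]
  ],
  "squeeze": 30
}}

```text
clock: 3.4
position: [0.4725, 0.2019, 0.0369]
ee_rot: [0.0, 0.773, 0.634, 0.001]
contact_force: [-1.8, -0.2, 10.4]
width: 0.0355
gripper_force: 29.8
```

Call:
{"fn": "move_arm", "kwargs": {
  "deltas": [
    [[0, 0, -0.01, 0, 1], [0, 0, -0.03, 0, 1], [0, 0, -0.07, 0, 1], [0, 0, -0.11, 0, 1], [0, 0, -0.15, 0, 1], [0, 0, -0.18, 0, 1], [0, 0, -0.18, 0, 1], [0, 0, -0.18, 0, 1]]
  ]
}}

```text
clock: 4.2
position: [0.4718, 0.2016, 0.1792]
ee_rot: [0.0, 0.773, 0.634, 0.0]
contact_force: [-0.3, -0.2, -1.1]
width: 0.0352
gripper_force: 31.8
```

```bash
python3 - <<'E'
from h import *
s=manip.get_image("scene")[:,:,::-1]
st=manip.get_state();p=st['position'];u=proj('scene',[p])[0].astype(int);print(u,p,st['contact_force'],st['width'])
x,y=u-[50,50]
cv2.imwrite("pics/c3.png",cv2.convertScaleAbs(cv2.resize(s[y:y+100,x:x+100],(600,600),interpolation=cv2.INTER_CUBIC),alpha=2.5))
E
```

```text
[429 168] [0.47114886 0.20137479 0.17825984] [-0.15324295  0.76974686 -1.28040814] 0.035177817228367915
```

View pics/c3.png

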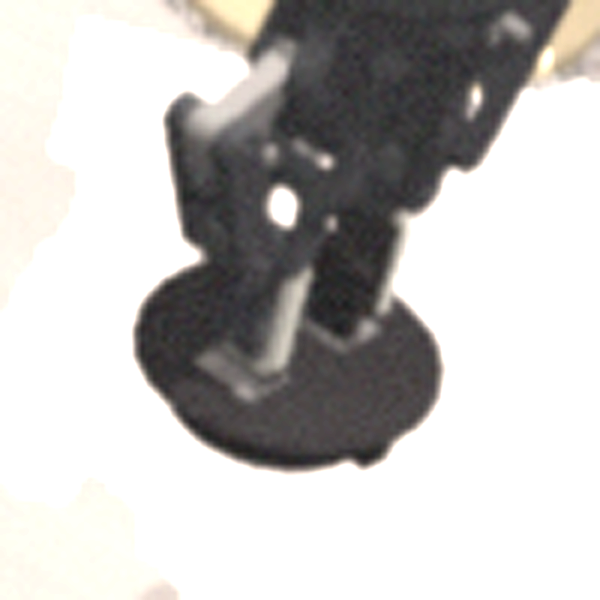

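The crop shows the cap held level, the fingers on both grips and the tab plates slid in. Now I carry it over the port and align the lugs with the notches.

Call:
{"fn": "move_arm", "kwargs": {
  "deltas": [
    [[-0.04, 0.0193, 0, 0.05, 1], [-0.09, 0.0434, 0, 0.11, 1], [-0.14, 0.0675, 0, 0.17, 1], [-0.19, 0.0916, 0, 0.23, 1], [-0.24, 0.1157, 0, 0.29, 1], [-0.29, 0.1398, 0, 0.35, 1], [-0.34, 0.164, 0, 0.41, 1], [-0.39, 0.188, 0, 0.47, 1], [-0.43, 0.2073, 0, 0.53, 1], [-0.46, 0.2218, 0, 0.569, 1], [-0.471, 0.2271, 0, 0.569, 1], [-0.471, 0.2271, 0, 0.569, 1]]
  ]
}}

```text
clock: 5.45
position: [0.5761, -0.204, 0.1773]
ee_rot: [-0.001, 0.996, 0.091, -0.001]
contact_force: [0.3, 0.2, -1.2]
width: 0.0353
gripper_force: 31.8
```

Call:
{"fn": "move_arm", "kwargs": {
  "deltas": [
    [[0, 0, 0, 0, 1], [0, 0, 0, 0, 1], [0, 0, 0, 0, 1]]
  ]
}}

```text
clock: 5.75
position: [0.5764, -0.2019, 0.1794]
ee_rot: [-0.0, 0.996, 0.092, -0.0]
contact_force: [0.6, 0.1, -0.9]
width: 0.0353
gripper_force: 31.8
```

```bash
python3 - <<'E'
from h import *
f=lambda a:cv2.resize(a,(400,400),interpolation=cv2.INTER_CUBIC)
s=manip.get_image("scene")[:,:,::-1];t=manip.get_image("top")[:,:,::-1]
st=manip.get_state();p=st['position'];print(p,axes(st['ee_rot']).round(3)[:,1],st['contact_force'],st['width'])
cv2.imwrite("pics/s4.png",s);cv2.imwrite("pics/t4.png",t)
cv2.imwrite("pics/c4.png",cv2.convertScaleAbs(np.hstack([f(s[95:195,200:300]),f(t[138:238,357:457])]),alpha=1.6))
# predicted flange (cap centred under TCP) and collar, scene
foot=p-[0,0,.0365]
print('foot',foot,'flange ctr px',proj('scene',[foot+[0,0,.02]]),proj('top',[foot+[0,0,.022]]))
E
```

```text
[ 0.5766113  -0.20231404  0.17956116] [ 0.183 -0.983 -0.   ] [-0.13702069  0.05090534 -1.93747447] 0.03517916047591838
foot [ 0.5766113  -0.20231404  0.14306116] flange ctr px [[242.12091553 116.10690692]] [[417.89868209 183.3077854 ]]
```

View pics/c4.png

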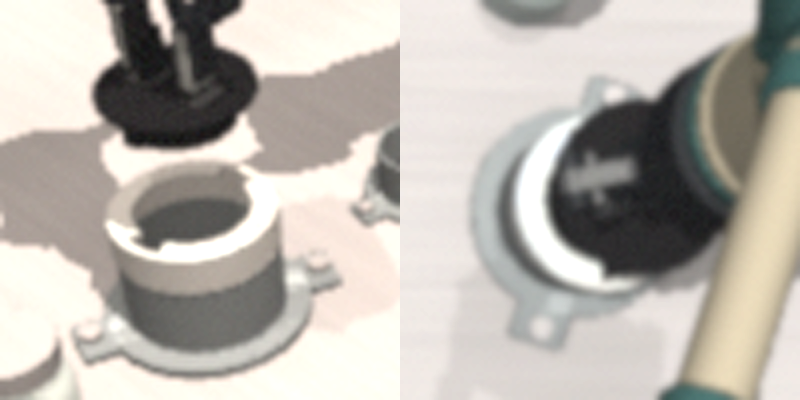

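The cap is over the port with a lug facing a notch. The flange spans scene x ≈ 223–264 and the collar x ≈ 226–270. I compare both against their predicted outlines to trim the offset.

```bash
python3 - <<'E'
from h import *
th=np.linspace(0,2*np.pi,361)
def circ(c,r): return np.c_[c[0]+r*np.cos(th),c[1]+r*np.sin(th),np.full(361,c[2])]
def ext(q): return q.min(0).round(2),q.max(0).round(2)
p=np.array([.5766,-.2025,.1795])
fl=np.vstack([proj('scene',circ(p-[0,0,.0365-z],.046)) for z in(.018,.022)])
print('pred flange',ext(fl))
g=cv2.imread('pics/s4.png',0);S=8
b=cv2.resize(g[95:195,200:300],None,fx=S,fy=S,interpolation=cv2.INTER_CUBIC)
for T in(50,60,70):
    m=(b<T).astype('uint8');m[310:]=0;m[:130]=0
    c=max(cv2.findContours(m,0,1)[0],key=cv2.contourArea).reshape(-1,2);q=(c+.5)/S-.5+[200,95];print('obs flange',T,ext(q))
print('pred collar',ext(np.vstack([proj('scene',circ([.5768,-.2034,z],.051)) for z in (.08,.07)])),ext(proj('scene',circ([.5768,-.2034,.08],.051))))
for T in(130,150):
    m=(b>T).astype('uint8');
    print(T,[ (ext((k.reshape(-1,2)+.5)/S-.5+[200,95])) for k in cv2.findContours(m,0,1)[0] if cv2.contourArea(k)>8000])
# scale
print(proj('scene',[p+[.01,0,0]])-proj('scene',[p]),proj('scene',[p+[0,.01,0]])-proj('scene',[p]))
# columns profile across collar body at rows near 152
print(g[155,215:285])
E
```

```text
pred flange (array([220.78, 104.6 ]), array([263.06, 128.53]))
obs flange 50 (array([223.56, 110.81]), array([263.56, 131.19]))
obs flange 60 (array([223.31, 110.81]), array([263.81, 131.44]))
obs flange 70 (array([223.06, 110.81]), array([264.06, 131.56]))
pred collar (array([225.21, 134.22]), array([269.02, 163.36])) (array([225.21, 134.22]), array([268.61, 159.92]))
130 [(array([199.56, 123.31]), array([299.44, 194.44])), (array([253.31,  94.56]), array([299.44, 113.56])), (array([199.56,  94.56]), array([228.94, 129.94]))]
150 [(array([199.56, 150.31]), array([299.44, 194.44])), (array([226.31, 128.69]), array([293.44, 159.94])), (array([225.69, 124.06]), array([263.94, 140.31])), (array([253.94,  94.56]), array([299.44, 112.81])), (array([199.56,  94.56]), array([228.31, 129.19]))]
[[-3.69636063  1.76287341]] [[2.83561853 1.65278282]]
[100  99  99 100 100 100 100 100  98  98  99  97  93 110 152 182 183 160
 122  88  68  52  49  49  53  79 110 123 115 102  99  98  99 108 125 137
 145 154 167 182 185 187 190 184 179 184 179 159 135 112 106 103 100  98
  98 120 143 146 145 145 147 146 147 147 148 148 149 149 149 147]
```

Call:
{"fn": "move_arm", "kwargs": {
  "deltas": [
    [[0.0015, 0.0012, 0.02, 0, 1], [0.0015, 0.0012, 0.045, 0, 1], [0.0015, 0.0012, 0.06, 0, 1], [0.0015, 0.0012, 0.07, 0, 1], [0.0015, 0.0012, 0.0725, 0, 1], [0.0015, 0.0012, 0.0725, 0, 1], [0.0015, 0.0012, 0.0725, 0, 1]]
  ]
}}

```text
clock: 6.55
position: [0.5786, -0.2043, 0.122]
ee_rot: [0.0, 0.996, 0.091, 0.001]
contact_force: [-0.9, -0.4, -0.6]
width: 0.0352
gripper_force: 31.8
```

Call:
{"fn": "move_arm", "kwargs": {
  "deltas": [
    [[0, 0, 0.0025, 0, 1], [0, 0, 0.005, 0, 1], [0, 0, 0.0075, 0, 1], [0, 0, 0.01, 0, 1], [0, 0, 0.0125, 0, 1], [0, 0, 0.0125, 0, 1], [0, 0, 0.0125, 0, 1]]
  ]
}}

```text
clock: 7.25
position: [0.578, -0.2041, 0.1112]
ee_rot: [-0.0, 0.996, 0.091, -0.0]
contact_force: [-0.2, 0.1, -0.8]
width: 0.0352
gripper_force: 31.8
```

There is no contact, and the lugs are already below lip level, so I continue down gently.

Call:
{"fn": "move_arm", "kwargs": {
  "deltas": [
    [[0, 0, 0.0025, 0, 1], [0, 0, 0.005, 0, 1], [0, 0, 0.0075, 0, 1], [0, 0, 0.01, 0, 1], [0, 0, 0.0125, 0, 1], [0, 0, 0.0125, 0, 1], [0, 0, 0.0125, 0, 1]]
  ]
}}

```text
clock: 7.95
position: [0.578, -0.2041, 0.1012]
ee_rot: [-0.0, 0.996, 0.091, -0.0]
contact_force: [-0.1, -0.4, -1.4]
width: 0.0353
gripper_force: 31.8
```

Call:
{"fn": "move_arm", "kwargs": {
  "deltas": [
    [[0, 0, 0.00125, 0, 1], [0, 0, 0.0025, 0, 1], [0, 0, 0.00375, 0, 1], [0, 0, 0.00375, 0, 1], [0, 0, 0.00375, 0, 1]]
  ]
}}

```text
clock: 8.45
position: [0.5782, -0.2041, 0.0991]
ee_rot: [0.0, 0.996, 0.091, 0.0]
contact_force: [-1.8, 0.7, 6.3]
width: 0.035
gripper_force: 33.4
```

Call:
{"fn": "move_arm", "kwargs": {
  "deltas": [
    [[0, 0, 0.001, 0, 1], [0, 0, 0.002, 0, 1], [0, 0, 0.002, 0, 1], [0, 0, 0.002, 0, 1]]
  ]
}}

```text
clock: 8.85
position: [0.5782, -0.2041, 0.099]
ee_rot: [0.0, 0.996, 0.091, 0.001]
contact_force: [-3.1, 2.1, 13.2]
width: 0.0353
gripper_force: 35.3
```

The cap is seated firmly: 13 N with no further travel. I open the fingers, then retreat straight up.

Call:
{"fn": "move_arm", "kwargs": {
  "deltas": [
    [[0, 0, 0, 0, -1], [0, 0, 0, 0, -1], [0, 0, 0, 0, -1], [0, 0, 0, 0, -1], [0, 0, 0, 0, -1], [0, 0, 0, 0, -1], [0, 0, 0, 0, -1], [0, 0, 0, 0, -1], [0, 0, 0, 0, -1], [0, 0, 0, 0, -1]]
  ]
}}

```text
clock: 9.85
position: [0.578, -0.2041, 0.0967]
ee_rot: [-0.0, 0.996, 0.091, 0.0]
contact_force: [0.9, -0.2, -0.1]
width: 0.0857
gripper_force: 0.0
```

Call:
{"fn": "move_arm", "kwargs": {
  "deltas": [
    [[0, 0, -0.01, 0, -1], [0, 0, -0.03, 0, -1], [0, 0, -0.06, 0, -1], [0, 0, -0.1, 0, -1], [0, 0, -0.15, 0, -1], [-0.05, 0, -0.2, 0, -1], [-0.1, 0, -0.2, 0, -1], [-0.15, 0, -0.2, 0, -1], [-0.2, 0, -0.2, 0, -1], [-0.25, 0, -0.2, 0, -1], [-0.25, 0, -0.2, 0, -1], [-0.25, 0, -0.2, 0, -1]]
  ]
}}

```text
clock: 11.05
position: [0.3813, -0.2407, 0.2577]
ee_rot: [0.001, 0.996, 0.09, 0.001]
contact_force: [0.1, 0.4, 0.7]
width: 0.0853
gripper_force: 0.0
```

```bash
python3 - <<'E'
from h import *
f=lambda a:cv2.resize(a,(400,400),interpolation=cv2.INTER_CUBIC)
s=manip.get_image("scene")[:,:,::-1];t=manip.get_image("top")[:,:,::-1]
st=manip.get_state();print(st['position'],st['contact_force'],st['width'])
cv2.imwrite("pics/c5.png",cv2.convertScaleAbs(np.hstack([f(s[115:195,210:290]),f(t[148:228,367:447])]),alpha=2.2))
E
```

```text
[ 0.38244806 -0.24061766  0.25723243] [ 0.41454982 -0.0857501  -0.56449426] 0.08520301158807493
```

View pics/c5.png

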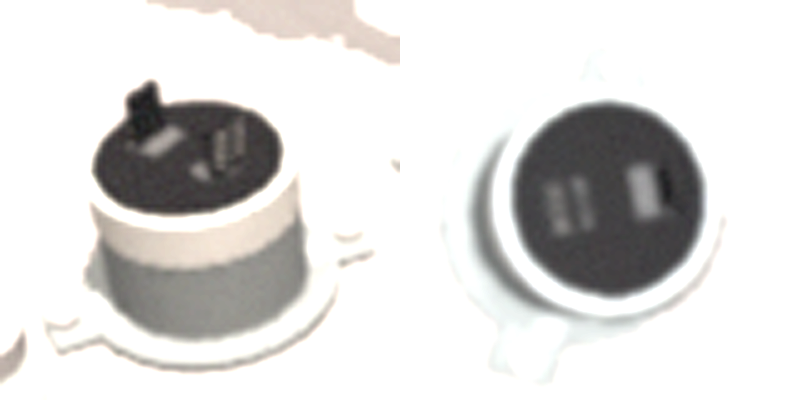

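The cap is flush on the collar. I check numerically that both tabs are fully out, using the grip and plate positions against their projections.

```bash
python3 - <<'E'
from h import *
c=np.array([.5775,-.2036]);y=np.array([.183,-.983]);
for nm,cam,o in(('top','top',[367,148]),('scene','scene',[210,115])):
  for sgn in(1,-1):
    for lab,r,z in(('plate',15,.084),('grip top in/out edge',21,.112),('',27,.112),('grip base',24,.084),('pinched top in/out',13,.112),('',19,.112)):
      q=c+sgn*r/1000*y;print(nm,sgn,lab,((proj(cam,[[*q,z]])[0]-o+.5)*5).round())
E
```

```text
top 1 plate [243. 190.]
top 1 grip top in/out edge [273. 181.]
top 1  [286. 178.]
top 1 grip base [262. 186.]
top 1 pinched top in/out [255. 184.]
top 1  [269. 182.]
top -1 plate [178. 203.]
top -1 grip top in/out edge [180. 199.]
top -1  [167. 202.]
top -1 grip base [159. 207.]
top -1 pinched top in/out [198. 196.]
top -1  [184. 198.]
scene 1 plate [161. 144.]
scene 1 grip top in/out edge [142.  90.]
scene 1  [133.  86.]
scene 1 grip base [147. 138.]
scene 1 pinched top in/out [155.  96.]
scene 1  [146.  92.]
scene -1 plate [209. 164.]
scene -1 grip top in/out edge [211. 118.]
scene -1  [221. 123.]
scene -1 grip base [224. 170.]
scene -1 pinched top in/out [198. 113.]
scene -1  [208. 117.]
```

The plates sit at their free positions (right 245 observed, 243 predicted). The left grip's top covers its plate just where a free tab would. Both tabs are out and the cap is home.

```bash
python3 -c "
from rig import manip
print(manip.sign_off())"
```

```text
the job is handed in; nothing more can be done
None
```

The dust cap is in the larger port with its flange flat on the collar, both tabs sprung out under the lip and the gripper clear; the job is handed in (no verdict was returned), and the arm stayed clear of the gauge, jar and maquette.

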